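# Empty a cup of bearing rollers into a latched parts box

## Robot

A 7-joint arm with a two-finger parallel gripper is mounted at the origin on a cart in front of the work surface, level with it; the furniture and walls round the work are solid. World frame = base frame: x ahead of the robot, y to its left, z up, the work surface at z = 0. Lengths are in m, angles in rad, forces in N, time in s.
With the tool pointing down it reaches from about 0.4 to 0.85 m from the base axis. Payload 6.9 kg.
Tool frame: the origin (TCP) lies midway between the tips of the shut fingers; the grasp point (between the pads) lies behind it (ctrl.pinch_z is the z of the grasp point in the tool frame, in m); z points along the fingers, y is the line along which they close (so a half turn about z gives the same grasp; the last joint's range is limited). The gripper opens to 85 mm and grips with 20 to 120 N. Pads are 22 mm wide; open, the fingers measure 114 mm over their backs; the gripper's body (76 mm by 85 mm) begins 54 mm behind the grasp point. The pads swing forward as they close: fully open they stand 13 mm farther back than shut.
Start: joints at [1.252, 0.507, -0.238, 1.5, 0.126, 1.149, -0.155], TCP at [0.257, -0.57, 0.231] pointing down, gripper open.
Joint ranges: [-3.08, 3.08], [-0.24, 2.05], [-1.43, 1.35], [0, 2.5], [-1.52, 4.66], [0.17, 1.96], [-2.89, 2.89]. Speed limits (rad/s): [2.39, 2.39, 3.14, 3.14, 3.14, 3.14, 3.14].

## Interface

Orientations are given as a unit quaternion [w, x, y, z].
In Python, from station import ctrl, get_state, vision, ticket, models gives the robot as it stands. Calls block until the motion is done:
- ctrl.movep(position, orientation): joint-space move of the TCP to a pose.
- ctrl.movel(position, frame=None, max_speed=0.15): straight line of the TCP; frame=None keeps the orientation; max_speed is the mean speed in m/s.
- ctrl.set_joints(angles): joint-space move.
- ctrl.ungrasp() and ctrl.close_gripper(force=None): open the fingers fully, or close them until they stop; force is the grip in N (None keeps the last).
- ctrl.pause(seconds).
- ctrl.ik(position, orientation): joint angles nearest the present ones, or None.
- get_state(): the state.
- vision.grab_frame(name): name is "side" or "top"; returns (picture, depth): 384x512x3 uint8, blue, green, red; 384x512 float32, m along the optical axis (not along the pixel's ray), 0 where there is no reading.
- vision.camera_info(name): a dict with "mtx" (3x3 intrinsics, pixels), "R" (3x3) and "t" (3): a world point X has camera coordinates R X + t. Camera axes: x right, y down, z forward; pixel columns grow to the right and rows downward; lengths in m; the calibration is good to about 2 mm. A picture is of the moment at which its call begins. camera_info takes no time and is no camera call.
A pose or a line that the arm cannot do raises ctrl.Unreachable and nothing moves.
- ticket.close_job(): hands the job in; it is judged then, once.
Trained networks look in the newest picture that a camera, given by its name, has taken for a name from the list of things; names that differ only in an ending like _2 or _b are one class to them, and where a whole thing is asked for, a point or a joint stands for the part that bears it (a point fixed in the world has none). Each returns a list of dicts, best first, with "p" (0 to 1); they miss things now and then, are a little off and sometimes report something else, mostly with a low value. They report only what shows in the picture. A call takes as long as a camera call. They do not tell look-alikes from the thing itself.
- models.recognise(camera, target): "point" ([column, row] in pixels, amid what is visible of it).
- models.masks_of(camera, target): "mask" (384x512 bool, what is visible of it) and "point" ([column, row] in pixels, amid what is visible of it).
The state is a dict: "time": time; "qpos": joint angles; "qd": joint speeds; "tau": joint torques, N m; "tcp_pos": TCP position; "eef_rot": TCP orientation; "contact_force": force on the tool from outside, world axes, zero at the start; "wrist_torque": the same for the moment, N m; "width": finger opening in m; "gripper_force": force on a finger pad.
Only numpy, scipy, OpenCV 4.12 (cv2) and the standard library are available. Lean on these libraries where they do the work, as an engineer would, in place of code of your own. Each camera call takes 0.05 s, during which the arm holds its last target. There are 200 camera calls.

## Task

Unlatch the small grey steel parts box by lifting the latch lever on its front up past centre, until the wire loop comes off and the sprung lid flies open. Then pick up the plastic cup and pour all eight dark ceramic rollers out of it into the box, and stand the empty cup upright on the bench again. Leave no roller outside, and do not knock over the oil can or the plug gauge.

Things in the scene. Friction and masses are not known exactly. Their poses are not given: they have to be found in the camera images.
- roller_box: grey painted steel parts box with a hinged lid, fixed to the bench, 120 mm deep (x) by 170 mm wide (y), body 82 mm high, 96 mm with the closed lid; walls 4 mm, inner floor 9 mm above the bench. Origin at the centre of its underside on the bench, z up; its front with the latch faces its own -x, the lid is hinged along its rear (+x) top edge
- box_mouth (a point): centre of the box's open mouth, 82 mm above the bench; the clear opening is 112 mm (along the box's x) by 162 mm (along its y); axes as the box's
- box_lid (a joint): angle of the box lid, 0 shut, grows as it opens. The lid is held shut only by the latch; a spring swings it open by itself in about a second to its stop at 2.2 rad, leaning back behind the box, where it stays and reaches about 200 mm above the bench and 90 mm behind the box's rear wall
- latch_lever (a joint): angle of the latch lever, 0 closed (hanging down the front of the box), grows as its tab is lifted outward and up, stop at 2.0 rad. The hinge line is horizontal, along the box's y through point latch_pivot. The closed lever is held past dead centre; about 1 N at the tab lifts it over; centre is passed at about 0.35 rad, and the wire loop slips off the lid's keeper between about 0.9 and 1.3 rad. The lever stays where it is left
- latch_pivot (a point): the lever's hinge: 10 mm in front of the middle of the box's front face, 60 mm above the bench (box frame -0.070, 0, 0.060)
- latch_tab (a point): where to take the lever: the middle of its finger tab, a flat steel tongue 18 mm wide (along the box's y, free on both sides for a pinch) and 3.5 mm thick, ending 7 mm further out. With the lever closed it stands 31 mm in front of the box's front face and 37 mm above the bench (box frame -0.091, 0, 0.0375), 31 mm from the hinge line. The wire loop (33 mm wide, 44 mm long) stands behind it against the box and falls outward when it comes off
- parts_cup: loose round cream plastic cup standing upright, 84 mm high, 70 mm across at the rim, 56 mm at the foot, wall 3 mm; 0.05 to 0.085 kg, about 0.1 kg more when full. The rollers lie up to 40 mm above its foot, so a light grip high on it lets it swing like a pendulum: hold it firmly (50 N does no harm) or low. Origin at the centre of its underside, z up to the mouth; yaw means nothing
- roller_1: loose dark grey ceramic bearing roller, a plain cylinder 16 mm in diameter and 18 mm long, 12 g, polished (slides at about 15 degrees); origin at its centre, z along its axis. All eight lie jumbled in the cup
- roller_2: as roller_1
- roller_3: as roller_1
- roller_4: as roller_1
- roller_5: as roller_1
- roller_6: as roller_1
- roller_7: as roller_1
- roller_8: as roller_1
- oil_can: bystander, red oil can 182 mm high with a spout, back left; the room's wall stands about 0.2 m to the left of it and of the cup; origin at the centre of its underside, z up
- plug_gauge: bystander, steel plug gauge standing on end, 35 mm across and 102 mm high, behind the cup and to the left of the box's rear; origin at the centre of its underside, z up
- ring_case: closed wooden instrument case, fixed on the bench to the right of the box's front, 158 mm (x) by 240 mm (y) and 63 mm high: keep the arm clear of it. Origin at the centre of its underside
Things that resemble listed ones, but are neither listed nor needed, are in the scene too. What is shaped like the parts_cup but blue or red is not meant.

How it is judged:
On the way, in this order (a step that is already met when the one before it is completed fails the run):
1. the latch is released and the lid has swung open (value of joint box_lid above 1.6 rad), for 0.2 s.
2. the cup, held in the fingers, is tipped over on its side above the open box (angle between parts_cup's own z axis and vertical above 1.2 rad and horizontal distance between parts_cup and box_mouth below 0.15 m and height (world z) of parts_cup above 0.08 m and contact force between the fingers and parts_cup above 0.5 N), for 0.1 s.
At the end, for the whole second after the job is handed in: All eight rollers lie at rest in the box, below its rim; the lid is open (more than 1.6 rad); the empty cup stands upright (within 0.15 rad) and still on the bench, not in the box (x of roller_1 in the frame of roller_box between -0.058 and 0.058 m and y of roller_1 in the frame of roller_box between -0.083 and 0.083 m and z of each of roller_1, roller_2, roller_3, roller_4, roller_5, roller_6, roller_7, roller_8 in the frame of roller_box below 0.075 m and linear speed of each of roller_1, roller_2, roller_3, roller_4, roller_5, roller_6, roller_7, roller_8 below 0.05 m/s and x of roller_2 in the frame of roller_box between -0.058 and 0.058 m and y of roller_2 in the frame of roller_box between -0.083 and 0.083 m and x of roller_3 in the frame of roller_box between -0.058 and 0.058 m and y of roller_3 in the frame of roller_box between -0.083 and 0.083 m and x of roller_4 in the frame of roller_box between -0.058 and 0.058 m and y of roller_4 in the frame of roller_box between -0.083 and 0.083 m and x of roller_5 in the frame of roller_box between -0.058 and 0.058 m and y of roller_5 in the frame of roller_box between -0.083 and 0.083 m and x of roller_6 in the frame of roller_box between -0.058 and 0.058 m and y of roller_6 in the frame of roller_box between -0.083 and 0.083 m and x of roller_7 in the frame of roller_box between -0.058 and 0.058 m and y of roller_7 in the frame of roller_box between -0.083 and 0.083 m and x of roller_8 in the frame of roller_box between -0.058 and 0.058 m and y of roller_8 in the frame of roller_box between -0.083 and 0.083 m and value of joint box_lid above 1.6 rad and angle between parts_cup's own z axis and vertical below 0.15 rad and height (world z) of parts_cup between -0.005 and 0.005 m and linear speed of parts_cup below 0.03 m/s); the robot touches nothing.
It fails at once if the oil can is knocked over (tilts more than 0.6 rad) (angle between oil_can's own z axis and vertical above 0.6 rad).
It fails at once if the plug gauge is knocked over (tilts more than 0.6 rad) (angle between plug_gauge's own z axis and vertical above 0.6 rad).
It also fails if it takes over 72 s, if anything falls off the work surface, if the arm or the gripper's body presses on something with over 40 N, if the wrist force passes 120 N, or if a joint passes its speed limit or range.

## Working session

There is one attempt and no reset: what is moved stays moved. The work goes in short steps, each a Python script; the robot and the scene stay as the last script left them, time stands still between calls to the robot, and variables do not carry over. Pictures are saved under pics/ and viewed, at most 10 in all, crops included, and the job is handed in when it is done.

```bash
mkdir -p pics; ls; cat > h.py <<'E'
from station import ctrl, get_state, vision, ticket, models
import numpy as np, cv2
from scipy.spatial.transform import Rotation as Rn
def cloud(name):
    im,d=vision.grab_frame(name); c=vision.camera_info(name)
    K,R,t=[np.array(c[k]) for k in("mtx","R","t")]
    v,u=np.mgrid[:384,:512]
    p=np.stack([(u-K[0,2])/K[0,0]*d,(v-K[1,2])/K[1,1]*d,d],-1)
    P=(p-t)@R   # R^T (p-t)
    P[d==0]=np.nan
    return im,d,P
def q(M): 
    x=Rn.from_matrix(M).as_quat(); return [x[3],x[0],x[1],x[2]]
def frame(z,y):
    z=np.array(z,float);z/=np.linalg.norm(z);y=np.array(y,float);y-=z*(y@z);y/=np.linalg.norm(y)
    return q(np.stack([np.cross(y,z),y,z],1))
E
python3 - <<'E'
from h import *
print(ctrl.pinch_z,get_state())
for n in("side","top"):
    im,d,P=cloud(n); cv2.imwrite(f"pics/{n}0.png",im); np.savez(f"{n}0.npz",im=im,P=P)
    c=vision.camera_info(n); print(n,-np.array(c["R"]).T@np.array(c["t"]))
    for t in("roller_box","parts_cup","latch_tab","oil_can","plug_gauge","ring_case","roller_1"):
        for r in models.masks_of(n,t)[:4]:
            m=r["mask"]; Q=P[m]; Q=Q[~np.isnan(Q[:,0])]
            print(n,t,round(r["p"],2),np.round(r["point"]),m.sum(),np.round(np.median(Q,0),3),np.round(np.percentile(Q,3,axis=0),3),np.round(np.percentile(Q,97,axis=0),3))
E
```

```text
pics
-0.0187 {'time': 0.0, 'qpos': array([ 1.25251726,  0.50836472, -0.23751885,  1.50114647,  0.1256862 ,
        1.14885205, -0.15480245]), 'qd': array([ 1.68258553e-03, -4.33370427e-05, -3.90522933e-04,  3.00715396e-03,
        1.34712943e-03,  3.64068554e-05,  1.34282919e-03]), 'tau': array([-5.35137315e-04, -6.20602298e+01, -2.18702674e+00, -2.49648535e+01,
        1.25532263e-02,  1.22063814e-02,  1.27902177e-05]), 'tcp_pos': array([ 0.25673394, -0.56929343,  0.23040804]), 'eef_rot': array([-8.70088325e-04,  9.77634304e-01,  2.10310183e-01, -1.95013371e-04]), 'contact_force': array([-0.59852586, -0.18405639, -0.14243876]), 'wrist_torque': array([ 0.08921978, -0.01985087,  0.00604283]), 'gripper_force': 0.0, 'width': 0.08529957342410592}
side [ 0.47841636 -0.67882574  0.57946505]
side roller_box 0.92 [269. 221.] 3980 [0.577 0.01  0.095] [ 0.515 -0.013  0.01 ] [0.641 0.15  0.098]
side parts_cup 0.98 [228. 182.] 768 [0.488 0.231 0.058] [0.46  0.221 0.007] [0.517 0.287 0.083]
side parts_cup 0.92 [268. 174.] 374 [0.601 0.263 0.072] [0.569 0.213 0.054] [0.63  0.28  0.084]
side parts_
[... 1266 characters left out ...]
09] [0.754 0.376 0.143]
top plug_gauge 0.52 [175. 143.] 344 [0.68  0.274 0.055] [ 0.668  0.261 -0.   ] [0.698 0.29  0.105]
top plug_gauge 0.21 [131. 212.] 706 [0.54  0.375 0.05 ] [0.507 0.325 0.001] [0.57  0.389 0.085]
top ring_case 0.76 [372. 246.] 7884 [ 0.449 -0.158  0.063] [ 0.378 -0.274  0.044] [ 0.521 -0.044  0.066]
top roller_1 0.49 [147. 210.] 39 [0.545 0.347 0.034] [0.538 0.341 0.028] [0.553 0.354 0.039]
top roller_1 0.49 [145. 218.] 68 [0.523 0.351 0.035] [0.513 0.332 0.017] [0.532 0.362 0.083]
top roller_1 0.36 [139. 216.] 41 [0.531 0.366 0.028] [0.523 0.359 0.024] [0.538 0.373 0.031]
top roller_1 0.24 [263. 188.] 4922 [0.581 0.08  0.096] [ 0.515 -0.003  0.021] [0.65  0.158 0.1  ]
```

```bash
python3 - <<'E'
import cv2,numpy as np
a=cv2.imread("pics/top0.png")[100:300,90:330]
b=cv2.imread("pics/side0.png")[120:270,170:350]
a=cv2.resize(a,None,fx=2,fy=2,interpolation=3); b=cv2.resize(b,(300,250))
c=np.zeros((400,780,3),np.uint8); c[:,:480]=a; c[:250,480:]=b
cv2.imwrite("pics/crop0.png",c)
P=np.load("top0.npz")["P"]
m=(abs(P[...,2]-.096)<.006)&(P[...,0]>.45)&(P[...,0]<.7)&(P[...,1]>-.05)&(P[...,1]<.2)
Q=P[m][:,:2]; print(cv2.minAreaRect(Q.astype(np.float32)),Q.mean(0))
# rim circles
for c in [(.488,.252),(.603,.246),(.536,.356),(.41,.345)]:
    m=(P[...,2]>.078)&(P[...,2]<.09)&(np.hypot(P[...,0]-c[0],P[...,1]-c[1])<.05)
    Q=P[m][:,:2]; print(c,len(Q),Q.min(0),Q.max(0),cv2.minEnclosingCircle(Q.astype(np.float32)))
E
```

```text
((0.5814217925071716, 0.07800020277500153), (0.17019198834896088, 0.13086120784282684), 79.62117767333984) [0.58492839 0.0773017 ]
(0.488, 0.252) 143 [0.45490849 0.21754897] [0.52356859 0.28693828] ((0.48958146572113037, 0.2518077790737152), 0.03528612479567528)
(0.603, 0.246) 140 [0.56813325 0.20920586] [0.63764339 0.27897985] ((0.6021530032157898, 0.24404048919677734), 0.03559387847781181)
(0.536, 0.356) 145 [0.50158707 0.32295289] [0.57092758 0.39260945] ((0.5361286401748657, 0.357323557138443), 0.0354890301823616)
(0.41, 0.345) 149 [0.37690615 0.31037272] [0.44415144 0.37971353] ((0.4108950197696686, 0.3455314040184021), 0.03583449125289917)
```

View pics/crop0.png

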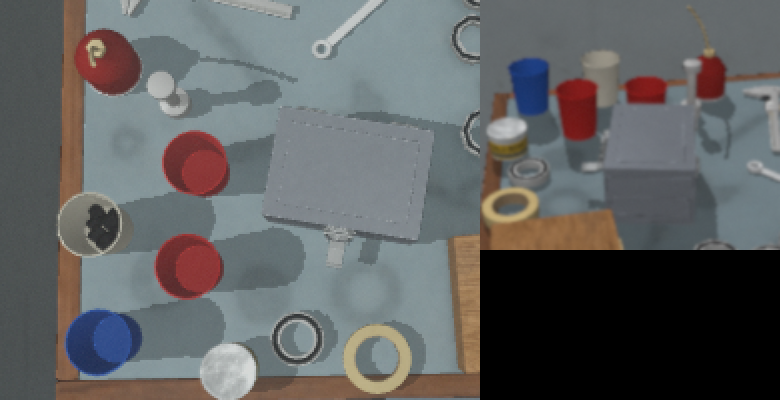

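The cups are: red at crop (196,162), red at (189,266), blue at (102,342), and cream with the dark rollers at (90,224). The cream one is parts_cup, at world (0.536, 0.357). The box is yawed about -10.4°, and its latch tab at crop (335,250) agrees with the box geometry.

```bash
cat >> h.py <<'E'
BC=np.array([.585,.077,0]); YB=np.deg2rad(-10.4)
bx=np.array([np.cos(YB),np.sin(YB),0]); by=np.array([-np.sin(YB),np.cos(YB),0]); ez=np.array([0,0,1.])
def B(x,y,z): return BC+bx*x+by*y+ez*z
CUP=np.array([.536,.357,0])
def tilt(az,al): return np.array([np.cos(az)*np.cos(al),np.sin(az)*np.cos(al),-np.sin(al)])
def hor(az): return np.array([-np.sin(az),np.cos(az),0])
E
python3 - <<'E'
from h import *
d2=lambda a:np.round(a,2) if a is not None else None
for al in(35,45,55):
    for s in(1,-1):
        t=tilt(YB,np.deg2rad(al)); print("latch",al,s,d2(ctrl.ik(B(-.091,0,.0375)+.01*t,frame(t,s*hor(YB)))), d2(ctrl.ik(B(-.191,0,.15)+.01*t,frame(t,s*hor(YB)))))
for az in(0,15,30):
  for al in(45,50):
    for s in(1,-1):
        t=tilt(np.deg2rad(az),np.deg2rad(al)); y=s*hor(np.deg2rad(az))
        print("cup",az,al,s,d2(ctrl.ik(CUP+ez*.05+.0187*t,frame(t,y))),d2(ctrl.ik(CUP+ez*.25+.0187*t,frame(t,y))))
for az in(-30,-10,10,30):
  for al in(0,15):
    for ph in(0,90,150,-90,-150):
      t=tilt(np.deg2rad(az),np.deg2rad(al)); y=Rn.from_rotvec(t*np.deg2rad(ph)).apply(hor(np.deg2rad(az)))
      print("pour",az,al,ph,d2(ctrl.ik(B(-.0,.03,.18)+.0187*t,frame(t,y))))
E
```

```text
latch 35 1 None None
latch 35 -1 None None
latch 45 1 None None
latch 45 -1 None None
latch 55 1 None None
latch 55 -1 None None
cup 0 45 1 [-0.41  0.9  -0.83  2.2   1.9   1.25 -1.02] [-0.15  0.63 -1.23  2.05  1.54  1.29 -0.54]
cup 0 45 -1 [-0.77  0.76 -0.24  2.21  1.97  0.83  1.91] [-0.15  0.63 -1.23  2.05  1.54  1.29  2.6 ]
cup 0 50 1 [-0.37  0.86 -0.83  2.16  1.83  1.13 -0.92] [-0.12  0.62 -1.23  1.99  1.43  1.23 -0.43]
cup 0 50 -1 [-0.87  0.72 -0.04  2.17  1.93  0.59  1.97] [-1.42  0.47  0.76  2.    0.55  0.32 -2.85]
cup 15 45 1 [-0.12  1.1  -1.23  2.31  2.1   1.47 -0.71] [-0.22  0.42 -0.83  2.14  1.64  0.74 -0.43]
cup 15 45 -1 [-0.54  0.77 -0.44  2.31  2.29  0.9   1.96] [-1.09  0.35  0.35  2.15  1.7   0.26  2.56]
cup 15 50 1 [-0.1   1.05 -1.23  2.25  2.    1.34 -0.62] [-0.08  0.47 -1.03  2.07  1.47  0.81 -0.22]
cup 15 50 -1 [-0.64  0.71 -0.24  2.26  2.29  0.65  1.96] [-1.55  0.56  1.15  2.08 -1.23  0.28 -0.83]
cup 30 45 1 [ 0.02  1.09 -1.23  2.36  2.26  1.25 -0.49] [ 0.15  0.53 -1.22  2.18  1.77  0.71 -0.21]
cup 30 45 -1 [-0.27  0.81 -0.63  2.36  2.54  0.89  2.16] [-0.65  0.3  -
[... 704 characters left out ...]
r -30 15 -90 [-0.38  0.87 -0.63  2.35  1.8   1.76  0.13]
pour -30 15 -150 [-0.38  0.87 -0.63  2.35  1.8   1.76  1.18]
pour -10 0 0 None
pour -10 0 90 None
pour -10 0 150 None
pour -10 0 -90 None
pour -10 0 -150 None
pour -10 15 0 None
pour -10 15 90 None
pour -10 15 150 None
pour -10 15 -90 None
pour -10 15 -150 None
pour 10 0 0 None
pour 10 0 90 None
pour 10 0 150 None
pour 10 0 -90 None
pour 10 0 -150 None
pour 10 15 0 None
pour 10 15 90 None
pour 10 15 150 None
pour 10 15 -90 None
pour 10 15 -150 None
pour 30 0 0 None
pour 30 0 90 None
pour 30 0 150 None
pour 30 0 -90 None
pour 30 0 -150 None
pour 30 15 0 None
pour 30 15 90 None
pour 30 15 150 None
pour 30 15 -90 None
pour 30 15 -150 None
```

```bash
python3 - <<'E'
from h import *
d2=lambda a:np.round(a,2) if a is not None else None
for al in(55,60,65,70,75):
    for s in(1,-1):
      for az in(YB-.5,YB-.25,YB,YB+.25):
        t=tilt(az,np.deg2rad(al)); y=s*hor(az)
        r=[ctrl.ik(B(-.07-.031*np.cos(a),0,.06-.031*np.sin(a))+.01*t,frame(t,y)) for a in(.82,0,-.8)]
        if all(k is not None for k in r): print("latch",al,s,round(az,2),d2(r[0]),d2(r[2]))
ok={}
for az in range(-120,121,20):
  for al in(0,20,35):
      t=tilt(np.deg2rad(az),np.deg2rad(al))
      for (x,y) in((0,.0),(0,.04),(.02,.04),(0,-.03)):
        n=[ph for ph in(0,40,80,120,150,-40,-80,-120,-150) if ctrl.ik(B(x,y,.19)+.0187*t,frame(t,Rn.from_rotvec(t*np.deg2rad(ph)).apply(hor(np.deg2rad(az))))) is not None]
        if n: print("pour",az,al,x,y,len(n))
E
```

```text
latch 55 1 -0.68 [-1.02  0.75  0.6   2.36  1.91  0.2  -1.6 ] [-0.35  0.57 -0.42  2.32  1.45  0.83 -1.12]
latch 55 1 -0.43 [-0.66  0.65  0.11  2.47  2.17  0.54 -1.6 ] [-0.69  0.53  0.16  2.44  1.94  0.46 -1.33]
latch 55 -1 -0.68 [-0.61  0.66 -0.04  2.35  1.63  0.61  1.81] [ 0.1   0.86 -1.23  2.31  1.45  1.44  1.97]
latch 55 -1 -0.43 [-0.42  0.65 -0.24  2.46  1.97  0.72  1.73] [-0.69  0.53  0.16  2.44  1.94  0.46  1.81]
latch 60 1 -0.68 [-0.83  0.66  0.39  2.32  1.55  0.25 -1.18] [-0.43  0.52 -0.2   2.29  1.33  0.62 -0.93]
latch 60 1 -0.43 [-0.48  0.6  -0.06  2.42  1.96  0.49 -1.32] [-0.62  0.5   0.13  2.38  1.73  0.36 -1.06]
latch 60 1 -0.18 [ 0.28  0.9  -1.23  2.48  1.8   1.21 -0.84] [-0.49  0.48  0.07  2.45  2.27  0.34 -1.29]
latch 60 -1 -0.68 [-0.81  0.66  0.36  2.32  1.55  0.28  1.97] [ 0.17  0.82 -1.23  2.28  1.41  1.33  2.08]
latch 60 -1 -0.43 [-0.5   0.61 -0.04  2.42  1.97  0.49  1.81] [-0.76  0.52  0.35  2.39  1.84  0.25  1.98]
latch 60 -1 -0.18 [-0.15  0.62 -0.44  2.49  2.13  0.66  1.97] [-0.41  0.47 -0.04  2.45  2.17  0.39  1.95]
latch 65 1 -0.68 [-0.64  0.61  0.19  2.29  1.
[... 4533 characters left out ...]

pour 80 0 0 -0.03 9
pour 80 20 0 0.0 9
pour 80 20 0 0.04 9
pour 80 20 0.02 0.04 9
pour 80 20 0 -0.03 9
pour 80 35 0 0.0 9
pour 80 35 0 0.04 9
pour 80 35 0.02 0.04 9
pour 80 35 0 -0.03 9
pour 100 0 0 0.0 9
pour 100 0 0 0.04 9
pour 100 0 0.02 0.04 9
pour 100 0 0 -0.03 9
pour 100 20 0 0.0 9
pour 100 20 0 0.04 9
pour 100 20 0.02 0.04 9
pour 100 20 0 -0.03 9
pour 100 35 0 0.0 9
pour 100 35 0 0.04 9
pour 100 35 0.02 0.04 9
pour 100 35 0 -0.03 9
pour 120 0 0 0.0 9
pour 120 0 0 0.04 9
pour 120 0 0.02 0.04 9
pour 120 0 0 -0.03 9
pour 120 20 0 0.0 9
pour 120 20 0 0.04 9
pour 120 20 0.02 0.04 9
pour 120 20 0 -0.03 9
pour 120 35 0 0.0 9
pour 120 35 0 0.04 9
pour 120 35 0.02 0.04 9
pour 120 35 0 -0.03 9
```

```bash
python3 - <<'E'
from h import *
al=np.deg2rad(68); t=tilt(YB,al); f=frame(t,hor(YB))
tab=lambda a:B(-.07-.031*np.cos(a),0,.06-.031*np.sin(a))
p=tab(.82)+.010*t
def st(m): s=get_state(); print(m,round(s["time"],2),np.round(s["tcp_pos"],3),np.round(s["contact_force"],1),round(s["width"],4),np.round(s["gripper_force"],1),np.round(s["qpos"],2))
ctrl.movep(p-.09*t,f); st("pre")
im,d=vision.grab_frame("side"); cv2.imwrite("pics/pre.png",cv2.resize(im[150:270,180:330],(750,600)))
ctrl.movel(p,f,max_speed=.1); st("at")
ctrl.close_gripper(25); st("closed")
E
```

```text
pre 3.32 [0.466 0.098 0.112] [-0.3  0.8  0. ] 0.0851 0.0 [ 0.    0.37 -0.57  2.36  1.26  0.46 -0.27]
at 4.42 [0.499 0.093 0.028] [-0.9  0.1  0.6] 0.0856 0.0 [-0.02  0.59 -0.51  2.37  1.77  0.5  -0.74]
closed 5.04 [0.499 0.095 0.028] [0.1 4.7 2.2] 0.0168 26.4 [-0.02  0.59 -0.52  2.37  1.77  0.5  -0.74]
```

View pics/pre.png

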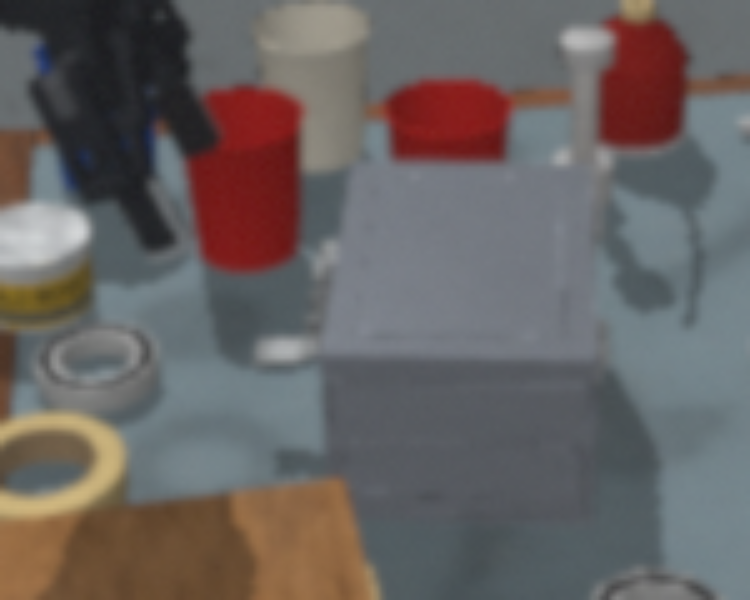

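The gripper stands in front of the box at crop (150,140), with the tab at (285,350). The fingers have now closed on a 17 mm wide part, which is the tab. Next is the lift along its arc.

```bash
python3 - <<'E'
from h import *
al=np.deg2rad(68); t=tilt(YB,al); f=frame(t,hor(YB))
p0=get_state()["tcp_pos"]
tab=lambda a:B(-.07-.031*np.cos(a),0,.06-.031*np.sin(a))
for a in(.5,.2,-.1,-.4,-.65,-.85):
    ctrl.movel(p0+tab(a)-tab(.82),f,max_speed=.08); s=get_state(); print(a,round(s["time"],2),np.round(s["contact_force"],1),round(s["width"],4))
ctrl.pause(.5)
im,d,P=cloud("side"); cv2.imwrite("pics/lid.png",cv2.resize(im[60:270,150:380],(690,630))[:600])
E
```

```text
0.5 5.33 [ 1.5  0.8 -1.4] 0.0168
0.2 5.59 [ 2.1  1.6 -1.7] 0.017
-0.1 5.86 [ 1.5  2.2 -1.9] 0.017
-0.4 6.12 [-2.4  1.2 -1.4] 0.0168
-0.65 6.38 [-3.5  3.5 -0.9] 0.0163
-0.85 6.62 [-4.8  2.5 -0.7] 0.0166
```

View pics/lid.png

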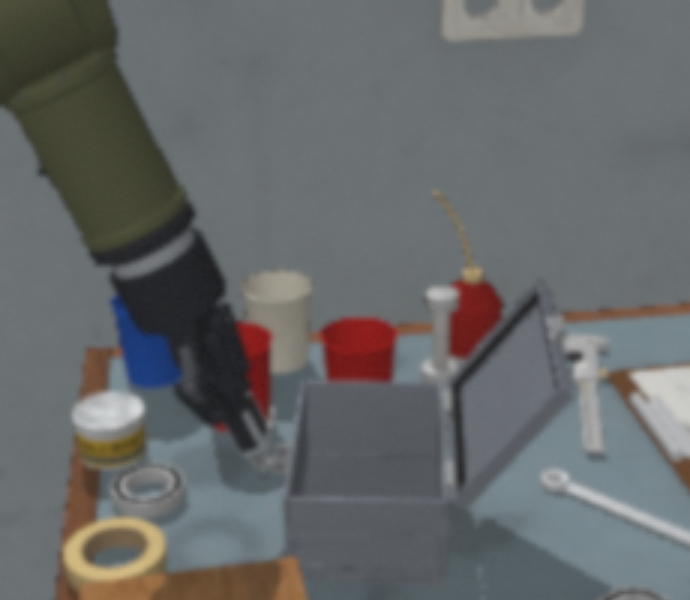

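The lid is open, with the box mouth at crop (370,440) and the lid leaning back at (510,390). I'll release the tab, then work out the pour geometry.

```bash
cat >> h.py <<'E'
def st(m): s=get_state(); print(m,round(s["time"],2),np.round(s["tcp_pos"],3),np.round(s["contact_force"],1),round(s["width"],4),np.round(s["gripper_force"],1),np.round(s["qpos"],2))
def cupaxis(t,y0,phi,alg,s=1):
    # y=tool y; at grasp cup axis = z with tool tilt alg: c=-sin(alg) t + cos(alg) u, u = s * (t x y)
    y=Rn.from_rotvec(t*phi).apply(y0); u=s*np.cross(t,y); return -np.sin(alg)*t+np.cos(alg)*u, y
E
python3 - <<'E'
from h import *
al=np.deg2rad(68); t=tilt(YB,al); f=frame(t,hor(YB))
ctrl.ungrasp(); p=get_state()["tcp_pos"]; ctrl.movel(p-.10*t,f,max_speed=.2); st("back")
A=np.deg2rad(45)
d2=lambda a:np.round(a,2) if a is not None else None
for az in(0,8,16):
  t=tilt(np.deg2rad(az),A)
  for s in(1,-1): print("cup",az,s,[d2(ctrl.ik(CUP+ez*z+.0187*t,frame(t,s*hor(np.deg2rad(az))))) for z in(.05,.2)])
for az,al in((-20,0),(-20,15),(-40,0),(-40,15),(-60,0)):
  a=np.deg2rad(az); t=tilt(a,np.deg2rad(al))
  for ph in(0,-60,-90,-120,-150,-170):
    c,y=cupaxis(t,hor(a),np.deg2rad(ph),A)
    down=-ez-c*(-c[2]); down/=np.linalg.norm(down)
    lip=.034*c+.035*down; L=[lip@bx,lip@by,lip[2]]
    print(az,al,ph,"tilt",round(np.degrees(np.arccos(c[2]))),"c",np.round([c@bx,c@by,c[2]],2),"lip",np.round(L,3),d2(ctrl.ik(B(0,0,.19)+.0187*t,frame(t,y))))
E
```

```text
back 8.5 [0.463 0.101 0.167] [-0.3 -0.   0.1] 0.0853 0.0 [ 0.1   0.26 -0.66  2.28  0.9   0.52  0.1 ]
cup 0 1 [array([-0.76,  0.76, -0.26,  2.21,  1.97,  0.85, -1.22]), array([-0.59,  0.49, -0.49,  2.11,  1.56,  0.84, -0.7 ])]
cup 0 -1 [array([-1.16,  0.79,  0.35,  2.21,  2.24,  0.49,  1.54]), array([-0.9 ,  0.46, -0.04,  2.11,  1.53,  0.62,  2.44])]
cup 8 1 [array([-0.69,  0.75, -0.28,  2.27,  2.17,  0.84, -1.26]), array([-0.55,  0.46, -0.47,  2.17,  1.71,  0.72, -0.7 ])]
cup 8 -1 [array([-0.99,  0.75,  0.16,  2.27,  2.4 ,  0.62,  1.57]), array([-1.26,  0.49,  0.55,  2.17,  1.93,  0.25,  2.14])]
cup 16 1 [array([-0.59,  0.76, -0.35,  2.32,  2.35,  0.86, -1.23]), array([-0.49,  0.44, -0.46,  2.21,  1.89,  0.61, -0.72])]
cup 16 -1 [array([-0.79,  0.74, -0.04,  2.32,  2.53,  0.73,  1.67]), array([-1.21,  0.47,  0.55,  2.22,  2.59,  0.22,  1.64])]
-20 0 0 tilt 45 c [-0.7   0.12  0.71] lip [-0.048  0.008 -0.001] None
-20 0 -60 tilt 69 c [-0.6   0.72  0.35] lip [-0.028  0.034 -0.021] None
-20 0 -90 tilt 90 c [-0.58  0.82  0.  ] lip [-0.02   0.028 -0.035] None
-20 0 -120 tilt 111 c [-0.6   
[... 1941 characters left out ...]
 0.89 -0.75  2.27  1.66  1.85  1.57]
-60 0 0 tilt 45 c [-0.46  0.54  0.71] lip [-0.032  0.037 -0.001] [-0.68  0.99 -0.15  1.96  1.36  1.74 -1.4 ]
-60 0 -60 tilt 69 c [0.01 0.94 0.35] lip [ 0.     0.044 -0.021] [-0.69  0.98 -0.13  1.96  1.35  1.72 -0.35]
-60 0 -90 tilt 90 c [0.08 1.   0.  ] lip [ 0.003  0.034 -0.035] [-0.58  1.   -0.31  1.96  1.39  1.87  0.15]
-60 0 -120 tilt 111 c [ 0.01  0.94 -0.35] lip [ 0.     0.019 -0.045] [-0.87  0.99  0.16  1.96  1.29  1.5   0.74]
-60 0 -150 tilt 128 c [-0.19  0.77 -0.61] lip [-0.001  0.005 -0.048] [-0.75  0.98 -0.04  1.96  1.33  1.65  1.23]
-60 0 -170 tilt 134 c [-0.36  0.62 -0.7 ] lip [-0.     0.    -0.049] [-0.51  1.02 -0.42  1.96  1.42  1.95  1.54]
```

```bash
python3 - <<'E'
from h import *
A=np.deg2rad(45); az=np.deg2rad(8); t=tilt(az,A); f=frame(t,hor(az))
g=CUP+.0187*t+.003*tilt(az,0)
ctrl.movep(g+ez*.19,f); st("above")
ctrl.movel(g+ez*.05,f,max_speed=.12); st("at")
im,d=vision.grab_frame("top"); im2,_=vision.grab_frame("side")
c=np.hstack([cv2.resize(im[150:300,80:230],(390,390)),cv2.resize(im2[110:260,150:300],(390,390))]); cv2.imwrite("pics/grasp.png",c)
E
```

```text
above 9.54 [0.552 0.358 0.176] [0.8 0.2 0.5] 0.0852 0.0 [-0.55  0.48 -0.46  2.17  1.74  0.73 -0.73]
at 10.86 [0.552 0.359 0.037] [-0.2 -0.3  0.4] 0.0856 0.0 [-0.56  0.78 -0.48  2.26  2.11  0.95 -1.14]
```

View pics/grasp.png

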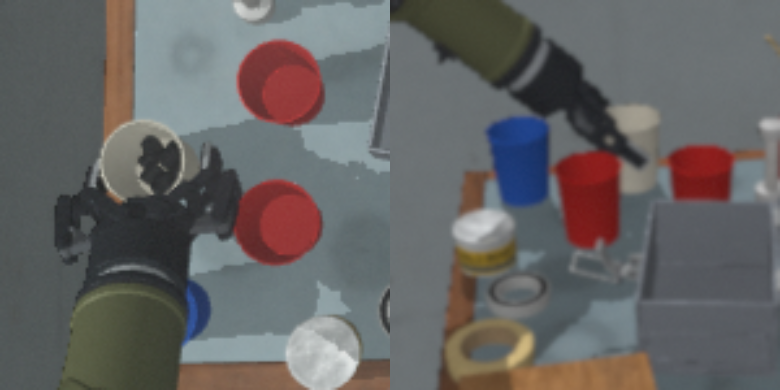

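The fingers straddle the cream cup, at about (145,160) in the top crop, and clear its neighbours. I'll close and lift.

```bash
python3 - <<'E'
from h import *
ctrl.close_gripper(60); st("closed")
p=get_state()["tcp_pos"]; ctrl.movel(p+ez*.03,max_speed=.06); st("lift"); ctrl.movel(p+ez*.19,max_speed=.15); st("up")
im,d=vision.grab_frame("top"); im2,_=vision.grab_frame("side")
c=np.hstack([cv2.resize(im[130:300,60:230],(390,390)),cv2.resize(im2[80:230,150:300],(390,390))]); cv2.imwrite("pics/lift.png",c)
A=np.deg2rad(45); G=B(.01,-.045,0)
for az,al,z in((-20,45,.24),(-50,45,.22),(-50,20,.18),(-50,0,.165)):
    a=np.deg2rad(az);t=tilt(a,np.deg2rad(al)); r=ctrl.ik(G+ez*z+.0187*t,frame(t,hor(a))); print(az,al,None if r is None else np.round(r,2))
E
```

```text
closed 11.28 [0.552 0.36  0.038] [-2.   0.6  5.5] 0.065 63.8 [-0.56  0.78 -0.48  2.26  2.11  0.96 -1.14]
lift 11.95 [0.552 0.36  0.068] [-0.2  1.1 -1.5] 0.0646 65.7 [-0.56  0.71 -0.48  2.25  2.05  0.9  -1.07]
up 13.17 [0.552 0.359 0.227] [-0.8 -0.8 -1.3] 0.0646 65.7 [-0.55  0.39 -0.45  2.11  1.56  0.68 -0.52]
-20 45 [-0.19  0.29 -0.23  2.26  1.66  0.56 -0.65]
-50 45 [-0.35  0.45 -0.23  2.04  1.19  0.97 -0.73]
-50 20 [-0.57  0.74 -0.16  2.19  1.53  1.33 -1.35]
-50 0 [-0.63  1.02 -0.14  2.18  1.56  1.69 -1.63]
```

View pics/lift.png

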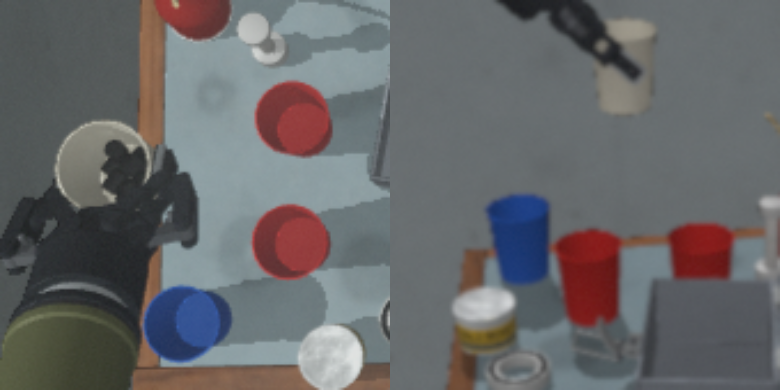

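The cup hangs upright in the fingers with its rollers inside, at (105,165) in the top crop. Now I'll carry it over the box and pour.

```bash
python3 - <<'E'
from h import *
G=B(.01,-.045,0)
def pose(az,al,z):
    a=np.deg2rad(az);t=tilt(a,np.deg2rad(al)); return G+ez*z+.0187*t,frame(t,hor(a))
ctrl.movep(*pose(-50,45,.23)); st("over")
ctrl.movep(*pose(-50,20,.18)); st("20")
p,f=pose(-50,0,.165); ctrl.movel(p,f,max_speed=.1); st("hor")
q0=np.array(get_state()["qpos"])
for ph in(.6,.95,1.2,1.4,1.6,1.8,2.0,2.2,2.45,2.7):
    q=q0.copy(); q[6]+=ph; ctrl.set_joints(q); ctrl.pause(.15)
st("poured"); ctrl.pause(.5)
im,d=vision.grab_frame("top"); im2,_=vision.grab_frame("side")
c=np.hstack([cv2.resize(im[100:260,180:340],(390,390)),cv2.resize(im2[110:260,200:350],(390,390))]); cv2.imwrite("pics/pour.png",c)
E
```

```text
over 14.52 [0.595 0.022 0.217] [ 0.4  1.4 -1.5] 0.0649 65.7 [-0.36  0.44 -0.23  2.03  1.17  0.98 -0.7 ]
20 15.18 [0.598 0.018 0.173] [-0.4 -0.1 -1.1] 0.0652 65.7 [-0.67  0.74 -0.01  2.19  1.51  1.23 -1.35]
hor 15.68 [0.599 0.016 0.165] [ 0.5 -0.1 -1.9] 0.0649 65.7 [-0.78  1.02  0.09  2.18  1.54  1.49 -1.63]
poured 20.83 [0.599 0.016 0.165] [ 0.  -0.2 -0.8] 0.0648 65.9 [-0.78  1.02  0.09  2.18  1.54  1.49  1.06]
```

View pics/pour.png

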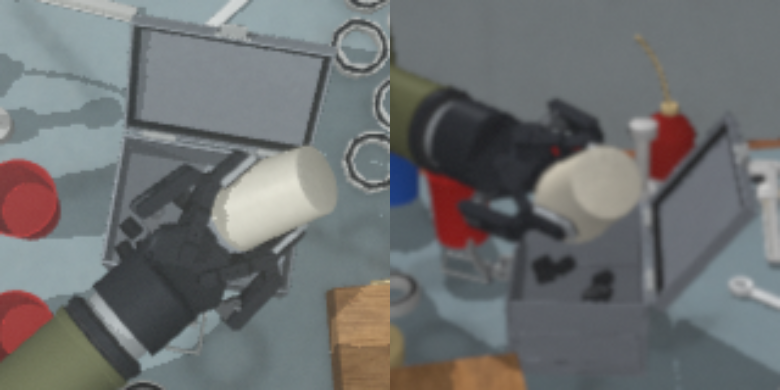

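The cup is inverted over the box, and dark rollers show inside the box at (550,265) and (600,285) in the side crop. I'll give it a small shake, roll back and check the count.

```bash
python3 - <<'E'
from h import *
G=B(.01,-.045,0)
def pose(az,al,z):
    a=np.deg2rad(az);t=tilt(a,np.deg2rad(al)); return G+ez*z+.0187*t,frame(t,hor(a))
q0=np.array(get_state()["qpos"])
for d in(.2,-.1,.2,0):
    q=q0.copy(); q[6]+=d; ctrl.set_joints(q)
q=q0.copy(); q[6]-=2.7; ctrl.set_joints(q); st("rolled")
p,f=pose(-50,20,.2); ctrl.movel(p,f,max_speed=.15)
ctrl.movep(*pose(-50,45,.23)); st("up")
A=np.deg2rad(45); az=np.deg2rad(8); t=tilt(az,A); f=frame(t,hor(az))
ctrl.movep(CUP+.0187*t+.003*tilt(az,0)+ez*.2,f); st("above")
im,d=vision.grab_frame("top"); im2,_=vision.grab_frame("side")
print([(round(r["p"],2),np.round(r["point"])) for r in models.recognise("top","roller_1")])
c=np.hstack([cv2.resize(im[130:300,60:230],(390,390)),cv2.resize(im[120:250,195:325],(390,390))]); cv2.imwrite("pics/after.png",c)
E
```

```text
rolled 25.13 [0.599 0.016 0.165] [-0.2 -0.1 -0.5] 0.0647 65.8 [-0.78  1.02  0.09  2.18  1.54  1.49 -1.63]
up 26.27 [0.594 0.02  0.215] [-0.7  0.5 -1.7] 0.0647 65.9 [-0.44  0.44 -0.11  2.03  1.14  0.93 -0.68]
above 27.53 [0.553 0.358 0.186] [-0.   0.1 -1.5] 0.0643 65.9 [-0.69  0.44 -0.26  2.16  1.72  0.62 -0.72]
[(0.73, array([268., 161.])), (0.63, array([233., 201.])), (0.61, array([238., 202.])), (0.54, array([259., 183.])), (0.51, array([285., 197.])), (0.5, array([236., 193.]))]
```

View pics/after.png

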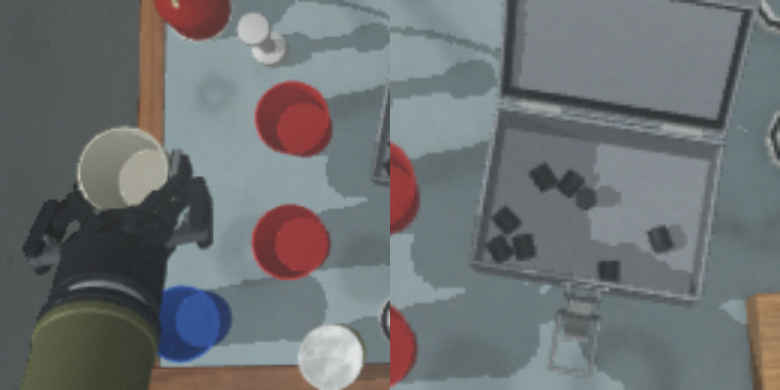

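All eight rollers lie in the box, at right-crop (542,177), (570,183), (586,198), (507,219), (499,249), (523,246), (609,271) and (661,238), and the cup is empty. I'll set it down where it stood.

```bash
python3 - <<'E'
from h import *
az=np.deg2rad(8); t=tilt(az,np.deg2rad(45)); f=frame(t,hor(az))
p=np.array([.552,.359,.045]); ctrl.movel(p,f,max_speed=.12); ctrl.pause(.2); st("low"); f0=get_state()["contact_force"][2]
for z in np.arange(.042,.030,-.0015):
    p[2]=z; ctrl.movel(p,f,max_speed=.02); F=get_state()["contact_force"][2]
    if F-f0>3: break
st("down"); ctrl.ungrasp(); ctrl.pause(.2); st("open")
q=get_state()["tcp_pos"]; ctrl.movel(q-.03*tilt(az,0)+ez*.0+ez*.03,f,max_speed=.08); q=get_state()["tcp_pos"]; ctrl.movel(q+ez*.14-.03*tilt(az,0),f,max_speed=.15); ctrl.pause(.5); st("clear")
im,d,P=cloud("top"); im2,_=vision.grab_frame("side")
m=(P[...,2]>.06)&(P[...,2]<.1)&(np.hypot(P[...,0]-.536,P[...,1]-.357)<.05); Q=P[m]; print(len(Q),np.percentile(Q[:,2],[2,50,98]),cv2.minEnclosingCircle(Q[:,:2].astype(np.float32)))
c=np.hstack([cv2.resize(im[100:300,80:330],(488,390)),cv2.resize(im2[110:260,180:330],(300,300),)[:, :] if 0 else cv2.resize(im2[100:295,170:320],(300,390))]); cv2.imwrite("pics/end.png",c)
E
```

```text
low 29.22 [0.552 0.359 0.046] [ 0.5 -0.8 -0.1] 0.0645 65.9 [-0.66  0.74 -0.33  2.26  2.14  0.85 -1.2 ]
down 30.52 [0.553 0.359 0.038] [-3.3 -1.  11.1] 0.0647 65.6 [-0.66  0.76 -0.33  2.26  2.16  0.87 -1.22]
open 31.07 [0.552 0.359 0.036] [ 0.3 -0.1  1.4] 0.0851 0.0 [-0.66  0.76 -0.33  2.27  2.16  0.87 -1.22]
clear 33.36 [0.493 0.351 0.206] [ 0.6  0.3 -0. ] 0.0855 0.0 [-0.76  0.36 -0.29  2.24  1.63  0.67 -0.73]
294 [0.06053059 0.07801655 0.08580969] ((0.5374457836151123, 0.35709768533706665), 0.03546711057424545)
```

View pics/end.png

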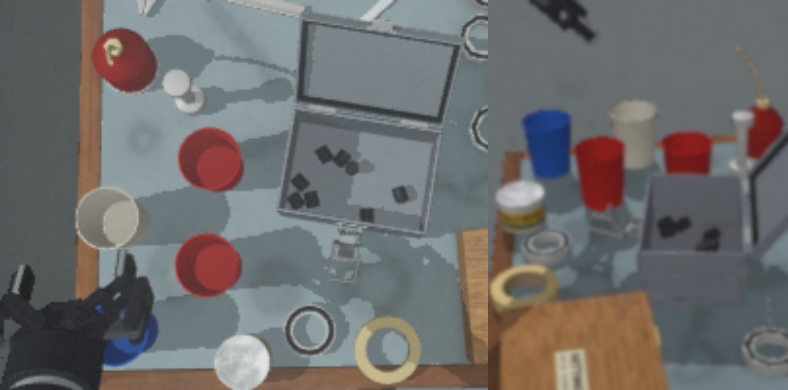

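The empty cup stands upright at (110,217), eight rollers lie in the box, the oil can and plug gauge are standing, and the arm is clear.

```bash
python3 -c "
from h import *
print(ticket.close_job())"
```

```text
the job is handed in; nothing more can be done
None
```

The job is handed in at about 33 s of the 72 s limit: the latch is released and the lid open, all eight rollers are in the box, the empty cup is upright on the bench, and the oil can and plug gauge are still standing (last camera check; no verdict was returned).

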